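Fit the check ball and latch down a keg coupler

TASK

Finish the rebuilt keg coupler on its bench test neck, the one whose handle is still up: pick the check ball, the smaller of the two steel balls, out of the parts tray and put it in the coupler's open outlet, then press the sprung handle all the way down until its catch holds it there. Fit the ball before you work the handle, and leave the other parts in their pockets and the bottle, tin and jar where they stand.

Things in the scene. Friction and masses are not known exactly. Their poses are not given: they have to be found in the camera images.
- coupler: Keg coupler to finish, bolted on a test neck (fixed). Origin: on its upright axis, at bench level. Base plate 110 x 110 x 8 mm; neck and cast body to 31 mm radius, 106 mm high; catch housing and pivot lug beside the axis, to 124 mm high. Handle runs out along its own -x; gas hose tail along its +x, to 86 mm from the axis at 72 mm height. The probe with the outlet stands on top.
- handle (a joint): Coupler's handle: steel yoke, hinge line along the coupler's y, 30 mm to +x of its axis, 118 mm above the bench. 0 = up (rest, grip end 0.30 rad above level), grows as pressed down, stop at 0.62 rad. A spring lifts it: about 5 N at the grip at the top, 11 N at the bottom. At 0.57 rad a spring bolt snaps over its bar and holds it there; let go earlier, it springs back to 0.
- handle_grip (a point): Point on the upper face of the black grip, on its centre line, 125 mm from the hinge (about 90 mm from the coupler's axis); moves with the handle: about 163 mm above the bench when up, 92 mm when latched. Grip 26 mm wide, 16 mm thick, 72 mm long; its ends 84 and 156 mm from the hinge.
- outlet (a point): Centre of the mouth of the open outlet on top of the coupler's probe: an upright threaded steel stub, 23 mm outside, bore 17 mm wide and 18 mm deep with a flat floor. Mouth about 169 mm above the bench with the handle up; sinks about 17 mm as the handle goes down. z up.
- check_ball_center (a point): Centre of the check ball: steel ball, 14 mm across, 11 g, resting on the rim of a square 9 mm pocket of the tray, its centre 5.4 mm above the tray's top face.
- large_ball_center (a point): Centre of the other steel ball, 20 mm across (does not fit the outlet), in a tray pocket, centre 8.9 mm above the tray's top.
- tray: White plastic parts tray, 124 x 108 x 16 mm, does not move; origin at the centre of its underside. Six square 9 mm pockets at x = -36, 0, 36 mm and y = -25, 25 mm in its frame; the six parts stand in them in any order.
- tail_a: Hose tail standing in a tray pocket: foot spigot, flange 20 mm across, barbed stem 14 mm across; origin at the end of the spigot, 9 mm under the tray's top; top 34 mm above the tray.
- tail_b: Second hose tail, the same as tail_a.
- plug: Brass hex plug, 20 mm across, top 12 mm above the tray; origin at the end of its spigot, 9 mm under the tray's top.
- bush: Black rubber bush, flange 20 mm across, top 18 mm above the tray; origin at the end of its spigot, 9 mm under the tray's top.
- bottle: White plastic bottle standing loose on one side of the handle, 56 mm across, 150 mm tall; origin at the centre of its underside.
- tin: Flat round grease tin with green lid standing loose on the other side of the handle, 63 mm across, 29 mm tall; origin at the centre of its underside.
- jar: Brown glass jar with white lid standing loose close beside the tray's +y edge, 56 mm across, 58 mm tall; origin at the centre of its underside.
- done_coupler: Finished coupler on a second bolted test neck, beyond the work: same shape, but handle already down and a brass nut with hose tail on top (185 mm high in all). Its handle runs along its own -x to 121 mm from the axis. Origin on its axis at bench level.
There are look-alikes about, which are no part of the job. What is shaped like the coupler but green or turquoise is not meant.

How it is judged:
On the way, in this order (a step that is already met when the one before it is completed fails the run):
1. the check ball lies in the outlet, let go, with the handle still up (horizontal distance between check_ball_center and outlet below 0.005 m and z of check_ball_center in the frame of outlet between -0.016 and -0.006 m and value of joint handle below 0.1 rad and contact force between the fingers and check_ball below 0.1 N), for 0.2 s.
2. the handle is down in its catch (value of joint handle above 0.53 rad), for 0.2 s.
At the end, for the whole second after the job is handed in: The check ball lies in the outlet bore (centre within 5 mm of the bore's axis and 6 to 16 mm below the mouth) and the handle, let go, stays down and still, past 0.53 rad (horizontal distance between check_ball_center and outlet below 0.005 m and z of check_ball_center in the frame of outlet between -0.016 and -0.006 m and value of joint handle above 0.53 rad and velocity of joint handle between -0.05 and 0.05 rad/s); the robot touches nothing.
It fails at once if another part is moved more than 20 mm from its place in the tray (distance of any of tail_a, tail_b, plug, bush, large_ball_center from where it was at the start of the episode above 0.02 m).
It fails at once if the bottle is pushed more than 30 mm or tipped (distance of bottle from where it was at the start of the episode above 0.03 m or angle between bottle's own z axis and vertical above 0.35 rad).
It fails at once if the tin is pushed more than 30 mm or tipped (distance of tin from where it was at the start of the episode above 0.03 m or angle between tin's own z axis and vertical above 0.35 rad).
It fails at once if the jar is pushed more than 30 mm or tipped (distance of jar from where it was at the start of the episode above 0.03 m or angle between jar's own z axis and vertical above 0.35 rad).
It also fails if it takes over 54 s, if anything falls off the work surface, if the arm or the gripper's body presses on something with over 40 N, if the wrist force passes 120 N, or if a joint passes its speed limit or range.

ROBOT

A 7-joint arm with a two-finger parallel gripper is mounted at the origin on the work surface. World frame = base frame: x ahead of the robot, y to its left, z up, the work surface at z = 0. Lengths are in m, angles in rad, forces in N, time in s.
With the tool pointing down it reaches from about 0.4 to 0.9 m from the base axis. Payload 5.6 kg.
Tool frame: the origin (TCP) lies midway between the tips of the shut fingers; the grasp point (between the pads) lies 19 mm behind it; z points along the fingers, y is the line along which they close (so a half turn about z gives the same grasp; the last joint's range is limited). The gripper opens to 92 mm and grips with 3 to 60 N. Pads are 20 mm wide; open, the fingers measure 128 mm over their backs; the gripper's body (75 mm by 189 mm) begins 69 mm behind the grasp point.
Start: joints at [-1.36, 0.468, -0.012, 1.603, 0.006, 1.071, -0.056], TCP at [0.163, 0.629, 0.215] pointing down, gripper open.
Joint ranges: [-2.53, 2.53], [-0.31, 2.02], [-1.57, 1.55], [0.28, 2.44], [-1.29, 4.43], [0.15, 1.84], [-2.92, 2.92]. Speed limits (rad/s): [2.57, 2.57, 3.14, 3.14, 3.14, 3.14, 3.14].

INTERFACE

Orientations are given as a unit quaternion [w, x, y, z].
In Python, from cell import arm, fingers, planner, status, eyes, ticket gives the robot as it stands. Calls block until the motion is done:
- arm.move_ptp(position, orientation): joint-space move of the TCP to a pose.
- arm.move_linear(position, speed=0.15, orientation=None, stop_force=None): straight line of the TCP; orientation=None keeps the orientation; speed is the mean speed in m/s. With stop_force (N) it stops when the force on the tool has changed by that much, and returns True; else False.
- arm.movej(angles): joint-space move.
- fingers.command_gripper(opening, grip_force=None): finger opening in m; grip_force is the grip in N (None keeps the last); returns when the fingers have stopped.
- arm.dwell(seconds).
- planner.solve_ik(position, orientation): joint angles nearest the present ones, or None.
- status.get_obs(): the state.
- eyes.snapshot(name): name is "side" or "top"; returns a dict with "image" (420x560x3 uint8, red, green, blue), "intrinsics" (3x3 intrinsics, pixels), "rvec" (rotation vector, rad) and "tvec" (3), from world to camera coordinates, as OpenCV has them. Camera axes: x right, y down, z forward; pixel columns grow to the right and rows downward; lengths in m; the calibration is good to about 2 mm. A picture is of the moment at which its call begins. There is no depth.
A pose or a line that the arm cannot do raises arm.PlanningError and nothing moves.
- ticket.finish_job(): hands the job in; it is judged then, once.
The state is a dict: "clock": time; "qpos": joint angles; "qd": joint speeds; "joint_torque": joint torques, N m; "position": TCP position; "tcp_rot": TCP orientation; "wrist_force": force on the tool from outside, world axes, zero at the start; "torque": the same for the moment, N m; "gripper_width": finger opening in m; "grasp_force": force on a finger pad.
Only numpy, scipy, OpenCV 4.12 (cv2) and the standard library are available. Lean on these libraries where they do the work, as an engineer would, in place of code of your own. Each camera call takes 0.05 s, during which the arm holds its last target. There are 200 camera calls.

## Working session

There is one attempt and no reset: what is moved stays moved. The work goes in short steps, each a Python script; the robot and the scene stay as the last script left them, time stands still between calls to the robot, and variables do not carry over. Pictures are saved under pics/ and viewed, at most 10 in all, crops included, and the job is handed in when it is done.

```bash
mkdir -p pics && cat > h.py <<'E'
import numpy as np, cv2
from cell import arm, fingers, planner, status, eyes, ticket
def snap(n):
    s=eyes.snapshot(n); return s
def save(s,f): cv2.imwrite('pics/'+f,cv2.cvtColor(s['image'],cv2.COLOR_RGB2BGR))
def cam(s):
    R=cv2.Rodrigues(np.array(s['rvec'],float))[0]; t=np.array(s['tvec'],float).ravel()
    return np.array(s['intrinsics'],float),R,t
def ray(s,uv):
    K,R,t=cam(s); d=R.T@np.linalg.solve(K,[uv[0],uv[1],1.]); return -R.T@t,d/np.linalg.norm(d)
def onz(s,uv,z):
    c,d=ray(s,uv); return c+d*(z-c[2])/d[2]
def tri(s1,a,s2,b):
    c1,d1=ray(s1,a); c2,d2=ray(s2,b)
    k=np.linalg.lstsq(np.c_[d1,-d2],c2-c1,rcond=None)[0]
    p,q=c1+k[0]*d1,c2+k[1]*d2; return (p+q)/2,np.linalg.norm(p-q)
def proj(s,P):
    K,R,t=cam(s); return cv2.projectPoints(np.array(P,float).reshape(-1,3),np.array(s['rvec'],float),np.array(s['tvec'],float),K,None)[0].reshape(-1,2)
E
python3 - <<'E'
from h import *
import pickle
d={n:snap(n) for n in('side','top')}
for n in d: save(d[n],n+'0.png'); K,R,t=cam(d[n]); print(n,K.tolist(),-R.T@t,R.round(3).tolist())
pickle.dump(d,open('s0.pkl','wb')); print(status.get_obs())
E
```

```text
side [[395.81128329842113, 0.0, 279.7825232738926], [0.0, 395.81128329842113, 215.53232575368824], [0.0, 0.0, 1.0]] [ 0.16483893 -0.65476585  0.5440638 ] [[0.867, -0.498, -0.025], [-0.267, -0.421, -0.867], [0.421, 0.758, -0.498]]
top [[431.0252468420207, 0.0, 280.68557024885564], [0.0, 431.0252468420207, 208.18419732768777], [0.0, 0.0, 1.0]] [0.33577802 0.00730275 1.00127296] [[-0.07, -0.998, -0.005], [-0.973, 0.069, -0.22], [0.22, -0.011, -0.975]]
{'clock': 0.1, 'qpos': array([-1.36001872,  0.46829465, -0.01161994,  1.6034945 ,  0.00598562,
        1.07138529, -0.05627124]), 'qd': array([ 0.00069724, -0.00117858,  0.00194143, -0.00145401,  0.00011994,
        0.00068534,  0.00091001]), 'joint_torque': array([ 1.36213850e-03, -5.21646631e+01, -1.24194939e-02, -2.44366121e+01,
       -5.68364875e-02,  1.41267190e-02,  5.83336328e-05]), 'position': array([0.16311419, 0.62868074, 0.21374733]), 'tcp_rot': array([-5.19116538e-05,  1.26562181e-01,  9.91958374e-01, -7.71794458e-04]), 'wrist_force': array([ 0.49571806, -0.93561646,  0.54506339]), 'torque': array([-0.02443643, -0.02431175,  0.02950632]), 'grasp_force': 0.0, 'gripper_width': 0.09186258781108607}
```

View pics/side0.png

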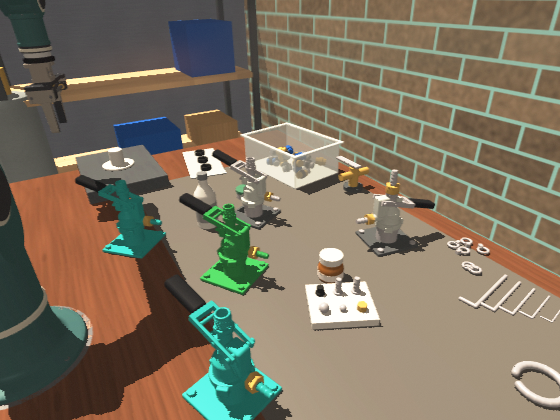

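View pics/top0.png

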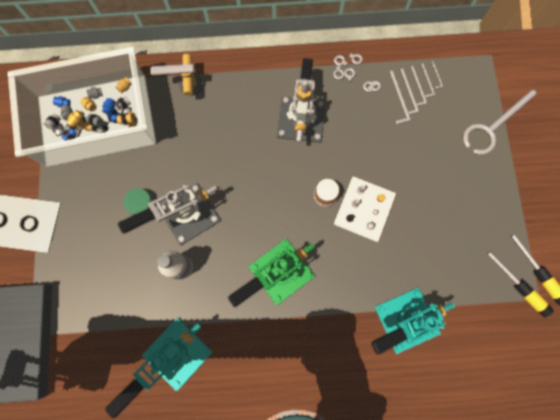

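The side view shows steel couplers at about (252,190), handle up, and (388,220), handle down. The turquoise (122,220; 235,350) and green (235,245) ones are look-alikes. The tray is at (341,303).
In the top view, the target coupler is at (183,208), the finished one at (303,108), the tin at (137,200), the bottle at (173,263), the tray at (365,208) and the jar at (327,191).
Next is one close crop mosaic to pick out the ball and the outlet.

```bash
python3 - <<'E'
from h import *
import pickle
d=pickle.load(open('s0.pkl','rb'))
def c(n,x,y,w,h,k): return cv2.resize(cv2.cvtColor(d[n]['image'],cv2.COLOR_RGB2BGR)[y:y+h,x:x+w],(400,300),interpolation=cv2.INTER_CUBIC)
m=np.vstack([np.hstack([c('side',300,270,80,60,5),c('top',325,178,80,60,5)]),np.hstack([c('side',190,140,120,90,0),c('top',110,165,120,90,0)])])
cv2.imwrite('pics/m0.png',m)
E
```

```text
(no output)
```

View pics/m0.png

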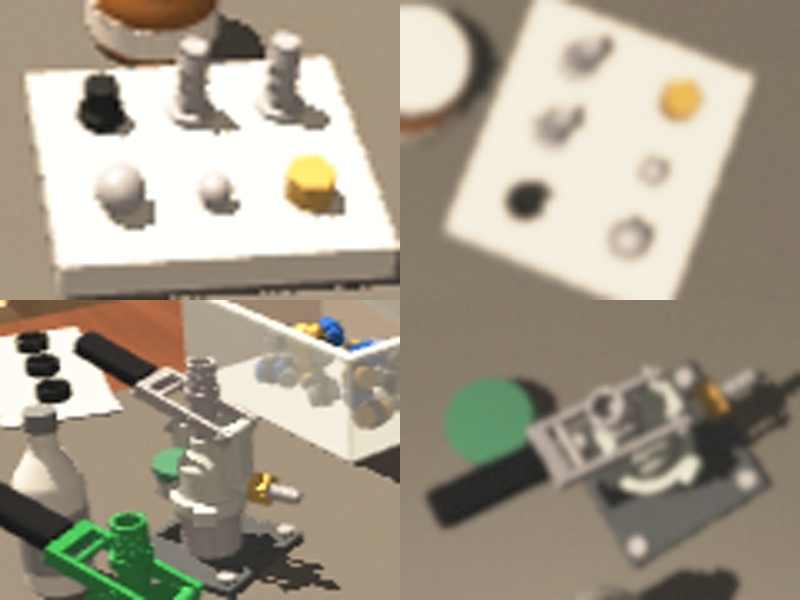

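Small-ball candidates are the check ball at side (343,307.5), top (375.5,212) and the large ball at side (324,307), top (371.5,225.5). I choose the first, as it is clearly smaller. The outlet mouth is at about side (250,158), top (172.5,196.5). Now I'll refine these.

```bash
python3 - <<'E'
from h import *
import pickle
d=pickle.load(open('s0.pkl','rb'));S,T=d['side'],d['top']
def blob(s,lo,hi,box,mode='sv'):
    x,y,w,h=box; hsv=cv2.cvtColor(s['image'],cv2.COLOR_RGB2HSV)[y:y+h,x:x+w]
    m=cv2.inRange(hsv,np.array(lo),np.array(hi))
    n,l,st,c=cv2.connectedComponentsWithStats(m)
    return [(st[i][4],(c[i]+[x,y]).round(1).tolist()) for i in np.argsort(-st[1:,4])[:3]+1],l,(x,y)
# tray: white mask corners
for s,box,seed in((S,(295,275,90,60),None),(T,(325,170,80,80),None)):
    g=s['image'].min(2); x,y,w,h=box
    m=(g[y:y+h,x:x+w]>185).astype(np.uint8)
    cs=max(cv2.findContours(m,cv2.RETR_EXTERNAL,cv2.CHAIN_APPROX_NONE)[0],key=cv2.contourArea)
    r=cv2.minAreaRect(cs); print('tray',(np.array(cv2.boxPoints(r))+[x,y]).round(1).tolist())
print('grip S',blob(S,(0,0,0),(180,255,60),(208,145,35,27))[0]); print('grip T',blob(T,(0,0,0),(180,255,60),(115,195,45,40))[0])
print('bolt/tin T',blob(T,(50,60,40),(90,255,255),(115,180,45,40))[0])
np.set_printoptions(linewidth=250)
print(T['image'].mean(2).astype(int)[188:206,162:184])
print(S['image'].mean(2).astype(int)[154:168,240:262])
print('ballT\n',T['image'].mean(2).astype(int)[205:220,368:384])
print('ballS\n',S['image'].mean(2).astype(int)[300:316,335:352])
E
```

```text
tray [[304.8, 284.2], [376.8, 280.0], [379.1, 319.1], [307.1, 323.3]]
tray [[333.6, 223.4], [352.4, 176.4], [395.7, 193.7], [376.9, 240.8]]
grip S [(np.int32(176), [223.6, 157.4]), (np.int32(14), [208.8, 166.8])]
grip T [(np.int32(360), [135.9, 220.4]), (np.int32(15), [152.7, 196.3])]
bolt/tin T [(np.int32(538), [136.4, 200.8])]
[[122 121 122 122 123 123 123 122 122 121 122 123 122 122 125 128 133 140 144 148 150 151]
 [120 123 124 125 123 122 123 122 124 125 125 125 126 130 134 141 149 152 151 146 135 127]
 [123 124 123 123 123 123 127 132 137 143 141 137 139 145 152 155 155 148 137 122 106 103]
 [122 122 123 122 124 130 140 150 161 169 166 157 156 160 159 152 138 122 105  93  84  89]
 [123 122 123 125 129 141 154 158 164 173 172 166 170 168 153 128 110  96  91  88  85  88]
 [122 122 125 127 139 153 154 141 133 133 136 149 172 173 146 111  91  93  95  90  89  87]
 [124 127 129 138 152 155 138 109  91  91 104 134 168 180 153 115  91  93  96  95  91  89]
 [129 136 144 155 166 149 118  85  72  79 105 145 176 185 164 125  95  89  88  89  88  89]
 [144 151 158 165 170 144 101  73  71  82
[... 3601 characters left out ...]
254 254 248 239 252 252 238 214 183 251 254 254 254 254 254]
 [254 254 254 254 247 230 230 235 218 190 159 203 252 254 254 254 254]
 [254 254 254 254 229 189 195 192 179 154 123 194 252 254 254 254 254]
 [254 254 254 254 243 176 150 148 139 118 103 232 253 254 254 254 254]
 [254 254 254 254 252 191  99 106 106 101 101 122 133 250 254 254 254]
 [254 254 254 254 254 222 119  99  98  99 108 117 119 250 254 254 254]
 [254 254 254 254 254 250 235 163 119 117 116 118 249 254 254 254 254]
 [254 254 254 254 254 254 254 254 254 254 254 254 254 254 254 254 254]
 [254 254 254 254 254 254 254 254 254 254 254 254 254 254 254 254 254]
 [254 254 254 254 254 254 254 254 254 254 254 254 254 254 254 254 254]]
```

```bash
python3 - <<'E'
from h import *
import pickle
d=pickle.load(open('s0.pkl','rb'));S,T=d['side'],d['top']
b=tri(S,(342.2,308),T,(375,211.7));o=tri(S,(249.8,158.9),T,(170.6,196.4));g=tri(S,(223.6,157.4),T,(135.9,220.4))
L=tri(S,(323.8,307.2),T,(371.2,225.8))
print('ball',b,'large',L,'out',o,'grip',g)
tc=[onz(T,p,.016) for p in([333.6,223.4],[352.4,176.4],[395.7,193.7],[376.9,240.8])]
for i in range(4): e=tc[(i+1)%4]-tc[i]; print('edge',np.linalg.norm(e[:2]),np.degrees(np.arctan2(e[1],e[0])))
print('tray c',np.mean(tc,0))
v=g[0]-o[0]; print('handle dir',np.degrees(np.arctan2(v[1],v[0])),np.hypot(v[0],v[1]))
for P,z in((b[0],.0214),(o[0],.169)): 
    print([onz(s,proj(s,P)[0],z) for s in(S,T)])
print('tin',onz(T,(136.4,200.8),.029),'bottle top',onz(T,(172,258),.15))
for n,P in(('ball',b[0]),('out',o[0])):
  for th in(0,1): pass
E
```

```text
ball (array([ 0.53381729, -0.22194465,  0.0191856 ]), np.float64(0.0005001929752720633)) large (array([ 0.50062081, -0.20797695,  0.02601597]), np.float64(0.0015658613118189459)) out (array([0.56506102, 0.21641774, 0.16517575]), np.float64(0.001251516400081187)) grip (array([0.52264779, 0.28940051, 0.15461165]), np.float64(9.088778105279576e-05))
edge 0.12342757402530277 -26.808467103506988
edge 0.10915932825824862 -117.03607245784103
edge 0.12249902101803582 152.00386903291133
edge 0.10662068421264682 63.47163738410123
tray c [ 0.54417309 -0.19942824  0.016     ]
handle dir 120.16260007497871 0.0844118934394365
[array([ 0.53226061, -0.22377067,  0.0214    ]), array([ 0.53337076, -0.22142774,  0.0214    ])]
[array([0.56102144, 0.20762458, 0.169     ]), array([0.5640123 , 0.21546126, 0.169     ])]
tin [0.59680586 0.33029159 0.029     ] bottle top [0.44265634 0.21937616 0.15      ]
```

```bash
cat >> h.py <<'E'
def q(deg):
    f=np.radians(deg+90)/2; return np.array([0,np.cos(f),np.sin(f),0])
E
python3 - <<'E'
from h import *
import pickle
b=[.5332,-.2218]
o=status.get_obs(); p=o['position']
for pos,t in(([*b,.3],62.7),([*b,.3],-117.3),([.5642,.2158,.25],30),([.5642,.2158,.25],-150)):
    print(t,planner.solve_ik(pos,q(t)))
arm.move_linear([p[0],p[1],.30],.2)
arm.move_ptp([*b,.30],q(62.7)); fingers.command_gripper(.028,8)
arm.move_linear([*b,.06],.2)
d={n:snap(n) for n in('side','top')}; pickle.dump(d,open('s1.pkl','wb'))
o=status.get_obs(); print(o['clock'],o['position'],o['tcp_rot'],o['gripper_width'])
def c(n,P,w=100,h=75):
    x,y=(proj(d[n],P)[0]-[w/2,h/2]).astype(int); print(n,x,y,w)
    return cv2.resize(cv2.cvtColor(d[n]['image'],cv2.COLOR_RGB2BGR)[y:y+h,x:x+w],(400,300),interpolation=cv2.INTER_CUBIC)
cv2.imwrite('pics/m1.png',np.hstack([c('side',[*b,.05]),c('top',[*b,.05])]))
E
```

```text
62.7 [-0.41728799  0.36516065  0.98073579  1.73236759 -0.321822    1.21709881
  1.74081794]
-117.3 [-0.50368609  0.42091168  1.12658276  1.73621216 -0.40052533  1.24138584
 -1.32470199]
30 [-0.74068187  0.36605619  0.41416568  1.70593583 -0.16204965  1.10348465
  0.2459293 ]
-150 [-1.29651019  0.70548418  1.35172686  1.73684923 -0.71595256  1.30279045
 -2.40180899]
6.4 [ 0.53398362 -0.22201586  0.06108745] [1.03113595e-03 2.35931327e-01 9.71769181e-01 6.90890401e-05] 0.02815047948079902
side 292 258 100
top 327 171 100
```

View pics/m1.png

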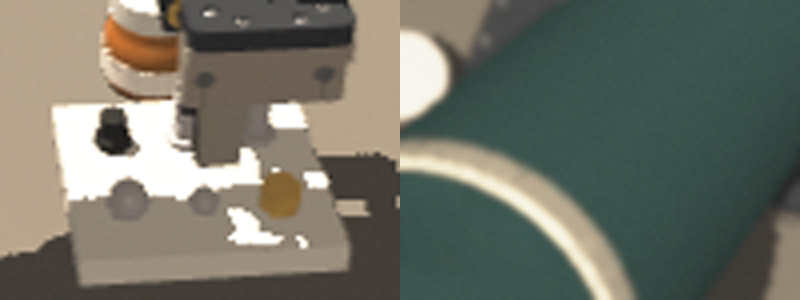

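The gripper is above the ball. In the side crop the near fingertip is at about pixel (346.5,299), with the ball below at (343,308). The top view is blocked by the arm. I'll check the finger pixel against the calibration, then descend.

```bash
python3 - <<'E'
from h import *
import pickle
d=pickle.load(open('s1.pkl','rb'));S=d['side']
u=np.array([np.cos(np.radians(62.7)),np.sin(np.radians(62.7)),0]);w=np.array([u[1],-u[0],0])
t=np.array([.53398,-.2220,.0611])
print('pred near tip outer L/R',proj(S,[t-u*.032-w*.01,t-u*.032+w*.01]), 'inner',proj(S,[t-u*.014]))
b=[.5332,-.2218]
print(arm.move_linear([*b,.0180],.05,stop_force=8)); o=status.get_obs(); print(o['position'],o['wrist_force'])
fingers.command_gripper(.005,10); o=status.get_obs(); print(o['gripper_width'],o['grasp_force'],o['wrist_force'])
arm.move_linear([*b,.09],.1); o=status.get_obs(); print(o['clock'],o['gripper_width'],o['grasp_force'],o['position'])
s=snap('side'); x,y=(proj(s,[*b,.06])[0]-[50,37]).astype(int)
cv2.imwrite('pics/m2.png',cv2.resize(cv2.cvtColor(s['image'],cv2.COLOR_RGB2BGR)[y:y+75,x:x+100],(600,450),interpolation=cv2.INTER_CUBIC)); print(x,y)
E
```

```text
pred near tip outer L/R [[341.08996396 303.14952831]
 [352.39157422 302.58186536]] inner [[344.82386199 295.98036879]]
False
[ 0.53336962 -0.2219751   0.01820695] [ 0.33330474 -0.5628492   0.63907116]
0.012835380867601167 10.000120550394058 [-0.31352635  0.07157567  1.33369998]
8.6333 0.012542438210685762 9.99999314546585 [ 0.53293759 -0.22141803  0.08964984]
292 254
```

View pics/m2.png

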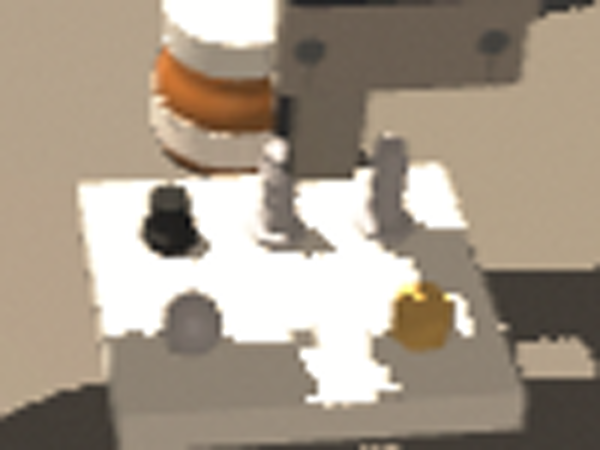

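The tray's check-ball spot is empty and the large ball, plug, bush and tails are still in their pockets. The ball is held at a width of 12.5 mm. Next I carry it above the outlet with the fingers across the side view, so the ball stays visible.

```bash
python3 - <<'E'
from h import *
import pickle
b=[.5332,-.2218]; c=[.5642,.2158]
arm.move_linear([*b,.30],.25)
qq=None
for th in(-29,151):
    print(th,planner.solve_ik([*c,.30],q(th)),planner.solve_ik([*c,.18],q(th)))
th=-29 if planner.solve_ik([*c,.18],q(-29)) is not None else 151
arm.move_ptp([*c,.30],q(th)); arm.move_linear([*c,.195],.12)
o=status.get_obs(); print(th,o['clock'],o['gripper_width'],o['grasp_force'],o['position'],o['wrist_force'])
d={n:snap(n) for n in('side','top')}; pickle.dump(d,open('s2.pkl','wb'))
s=d['side']; x,y=(proj(s,[*c,.18])[0]-[40,30]).astype(int); print(x,y, proj(s,[o['position'],o['position']+[0,0,.003]]))
cv2.imwrite('pics/m3.png',cv2.resize(cv2.cvtColor(s['image'],cv2.COLOR_RGB2BGR)[y:y+60,x:x+80],(800,600),interpolation=cv2.INTER_NEAREST))
E
```

```text
-29 [-1.24806737  0.52186837  1.18862883  1.67351815 -0.50170166  1.29343471
 -0.46847956] [-1.19073924  0.66085524  1.11528724  1.8013549  -0.66229252  1.11153688
 -0.34863914]
151 [-1.02952549  0.38007055  0.80871183  1.66253493 -0.28940961  1.22373518
  2.47856375] [-0.94187408  0.49162215  0.69920061  1.7877347  -0.37007449  0.99729933
  2.53896477]
-29 12.5917 0.012301687656377487 9.999987781047821 [0.56481503 0.21577169 0.1957284 ] [-0.28025474  1.0582434   0.35093444]
209 123 [[248.82914706 147.73432523]
 [248.75341101 146.60412882]]
```

View pics/m3.png

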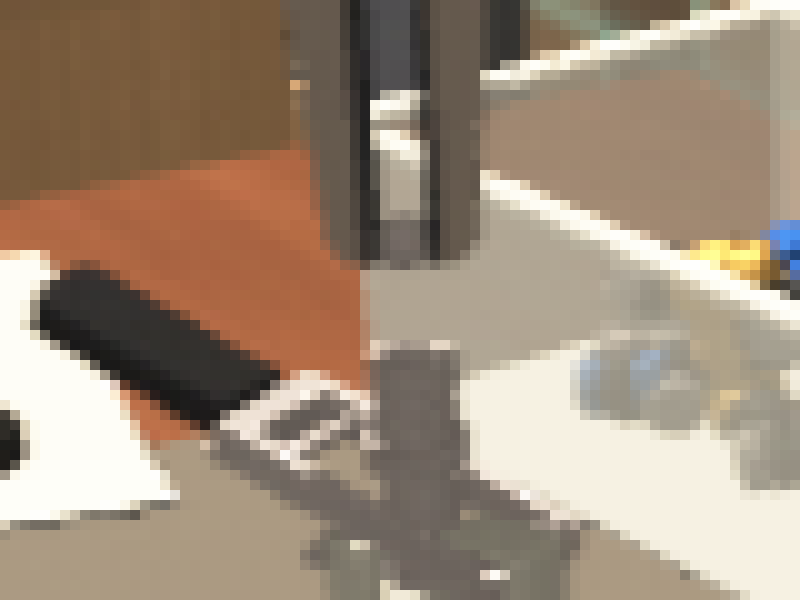

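The ball is visible between the fingertips at about pixel (249,146.5). The stub below spans x of about 245.5–254.5, centre 250, so I shift about 2.4 mm to image right. Then I lower with a force guard.

```bash
python3 - <<'E'
from h import *
c=[.5663,.2146]
arm.move_linear([*c,.195],.05); arm.dwell(.3)
o=status.get_obs(); print(o['position'],o['wrist_force'])
print(arm.move_linear([*c,.1695],.03,stop_force=3)); o=status.get_obs(); print(o['clock'],o['position'],o['wrist_force'],o['gripper_width'])
s=snap('side'); x,y=209,123
cv2.imwrite('pics/m4.png',cv2.resize(cv2.cvtColor(s['image'],cv2.COLOR_RGB2BGR)[y:y+60,x:x+80],(800,600),interpolation=cv2.INTER_NEAREST))
E
```

```text
[0.56625689 0.21461731 0.19497989] [ 0.62319952  0.10455796 -0.50276895]
True
14.0833 [0.56599791 0.21450525 0.16929806] [-0.64843875 -0.94858856  4.5811973 ] 0.012353184725005083
```

View pics/m4.png

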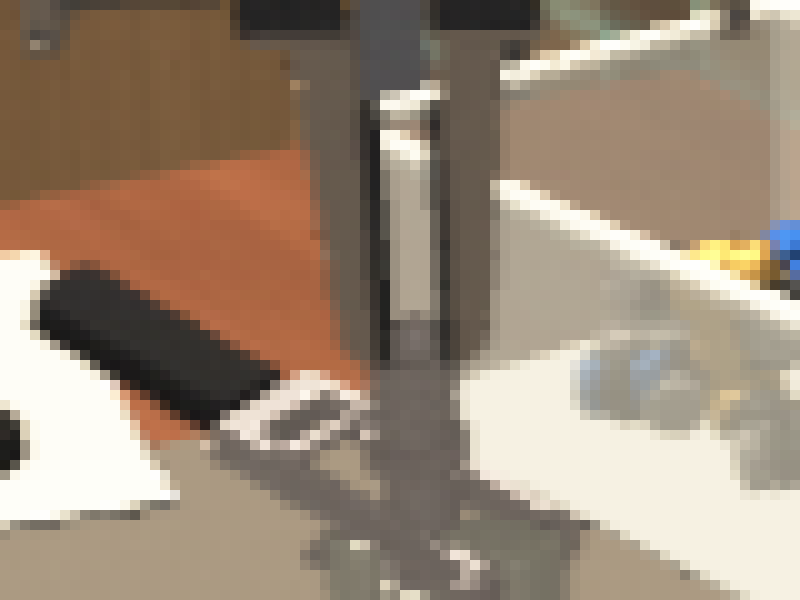

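The tips touched the rim at z = 0.1693, matching the mouth height, and the ball (x about 250) is centred over the stub (x about 250), so it sits in the mouth. Releasing it now.

```bash
python3 - <<'E'
from h import *
import pickle
c=[.5660,.2145]
arm.move_linear([*c,.1702],.03)
fingers.command_gripper(.026,10); arm.dwell(.3)
arm.move_linear([*c,.27],.15); 
arm.move_ptp([.50,.0,.35],q(30)); 
o=status.get_obs(); print(o['clock'],o['gripper_width'],o['wrist_force'])
d={n:snap(n) for n in('side','top')}; pickle.dump(d,open('s3.pkl','wb'))
f=lambda n,x,y:cv2.resize(cv2.cvtColor(d[n]['image'],cv2.COLOR_RGB2BGR)[y:y+60,x:x+60],(400,400),interpolation=cv2.INTER_CUBIC)
cv2.imwrite('pics/m5.png',np.hstack([f('side',215,135),f('top',140,170)]))
print(planner.solve_ik([.52,.29,.2],q(30)))
E
```

```text
16.875 0.026190154028415034 [-0.50087332  0.36527683 -0.03107143]
[-1.21521181  0.50086386  0.88002342  1.79840495 -0.44031313  1.05183115
  0.35300321]
```

View pics/m5.png

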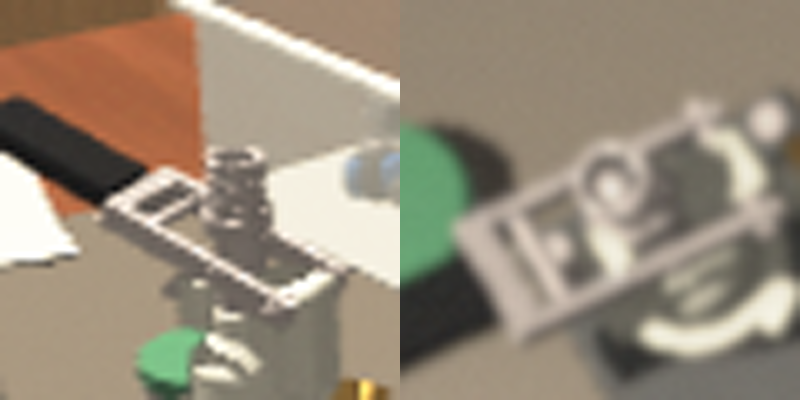

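The ball sits in the bore: in the top crop it is the bright dot at about (610,185), inside the ring at top pixel (171,197). The handle is still up. Next is pressing the grip at its centre line with the fingers shut.

```bash
python3 - <<'E'
from h import *
import pickle
u=np.array([np.cos(np.radians(120.1)),np.sin(np.radians(120.1))]); A=np.array([.566,.2145])
g=A+u*.088; e=A+u*.0925
fingers.command_gripper(0.0,10)
arm.move_ptp([*g,.23],q(30)); arm.move_linear([*g,.175],.12); arm.dwell(.2)
print(arm.move_linear([*g,.150],.03,stop_force=3)); o=status.get_obs(); print(o['position'],o['wrist_force'])
print(arm.move_linear([*e,.0865],.05,stop_force=45)); arm.dwell(.3); o=status.get_obs(); print(o['clock'],o['position'],o['wrist_force'])
pickle.dump({'side':snap('side')},open('s4.pkl','wb'))
E
```

```text
True
[0.52196592 0.2910048  0.16451575] [0.65849769 0.78876178 3.8757459 ]
False
22.0 [0.52169151 0.29274124 0.08936446] [-3.75241396 -6.55247798 22.89245147]
```

```bash
python3 - <<'E'
from h import *
import pickle
p=status.get_obs()['position']
print(arm.move_linear([p[0],p[1],.0845],.03,stop_force=40)); o=status.get_obs(); print(o['position'],o['wrist_force'])
for z in(.095,.11):
    arm.move_linear([p[0],p[1],z],.04); o=status.get_obs(); print(o['position'],o['wrist_force'])
arm.move_linear([p[0],p[1],.26],.15); arm.move_ptp([.50,.0,.35],q(30)); o=status.get_obs(); print(o['clock'],o['wrist_force'])
d={n:snap(n) for n in('side','top')}
f=lambda n,x,y:cv2.resize(cv2.cvtColor(d[n]['image'],cv2.COLOR_RGB2BGR)[y:y+90,x:x+90],(400,400),interpolation=cv2.INTER_CUBIC)
cv2.imwrite('pics/m6.png',np.hstack([f('side',190,140),f('top',115,170)]))
E
```

```text
False
[0.5219716  0.29261117 0.08894431] [-12.85614439  -4.98343332  40.51046903]
[0.52115632 0.29362606 0.09580891] [-3.57605149  2.19015119  9.22306465]
[0.52161204 0.292622   0.10990549] [ 0.04729171 -0.09442066  0.22846423]
25.575 [0.1107641  0.54862387 0.8082159 ]
```

View pics/m6.png

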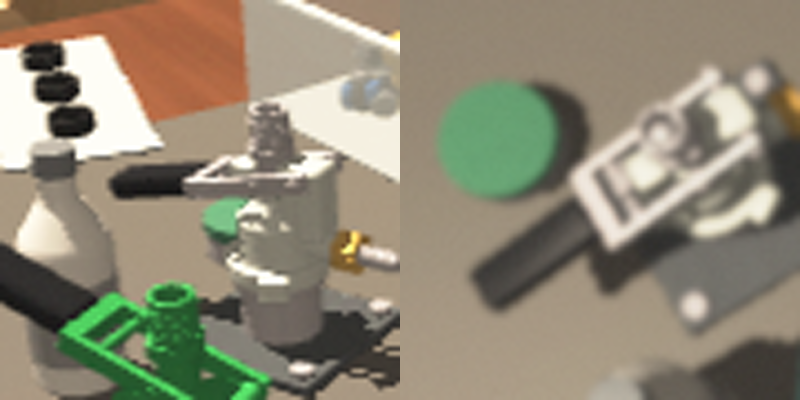

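The handle is down, with the grip end at about side pixel (217,181), and the ball shows as the bright dot in the outlet. The tin and bottle have not moved. A quick numeric check of the latch angle follows, then I hand in.

```bash
python3 - <<'E'
from h import *
s=snap('side'); u=np.array([np.cos(np.radians(120.1)),np.sin(np.radians(120.1))]); A=np.array([.566,.2145])
for th in(0.4,.5,.57,.6):
    a=.3-th; r=.156; pr=r*np.cos(a)-.03; print(th,proj(s,[*(A+u*pr),.118+r*np.sin(a)]),proj(s,[*(A+u*(.12*np.cos(a)-.03)),.118+.12*np.sin(a)]))
x,y,w,h=205,165,45,30
m=cv2.inRange(cv2.cvtColor(s['image'],cv2.COLOR_RGB2HSV)[y:y+h,x:x+w],(0,0,0),(180,255,60))
n,l,st,c=cv2.connectedComponentsWithStats(m); i=1+np.argmax(st[1:,4]); print(st[i],c[i]+[x,y])
E
```

```text
0.4 [[214.22485054 172.71093337]] [[224.42724196 173.88780565]]
0.5 [[215.47310887 177.92385272]] [[225.35657263 177.96296043]]
0.57 [[216.58859098 181.54157577]] [[226.20157655 180.79709475]]
0.6 [[217.12575261 183.08023738]] [[226.61138695 182.00378581]]
[10 12 21  8 99] [223.67676768 180.44444444]
```

```bash
python3 -c "
from h import *
print(ticket.finish_job())"
```

```text
the job is handed in; nothing more can be done
None
```

The check ball is in the coupler's outlet and the handle is down in its catch, at about 0.57 rad by the side view; the job is handed in, but it returned no verdict.

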